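# Set the spray gun's air pressure and lock the regulator

## Robot

A 7-joint arm with a two-finger parallel gripper is mounted at the origin on the work surface. World frame = base frame: x ahead of the robot, y to its left, z up, the work surface at z = 0. Lengths are in m, angles in rad, forces in N, time in s.
With the tool pointing down it reaches from about 0.425 to 0.875 m from the base axis. Payload 4.7 kg.
Tool frame: the origin (TCP) lies midway between the tips of the shut fingers; the grasp point (between the pads) lies 19 mm behind it; z points along the fingers, y is the direction in which the jaws open and shut (so a half turn about z gives the same grasp; the last joint's range is limited). The gripper opens to 87 mm and grips with 3 to 60 N. Pads are 19 mm wide; open, the fingers measure 117 mm over their backs; the gripper's body (75 mm by 190 mm) begins 51 mm behind the grasp point.
Start: joints at [-1.164, 0.321, -0.07, 1.45, 0.023, 1.371, -0.057], TCP at [0.249, 0.601, 0.223] pointing down, gripper open.
Joint ranges: [-2.86, 2.86], [-0.3, 2.09], [-1.38, 1.24], [0.06, 2.45], [-1.56, 4.7], [0.09, 2.05], [-2.69, 2.69]. Speed limits (rad/s): [2.57, 2.57, 3.14, 3.14, 3.14, 3.14, 3.14].

## Interface

Orientations are given as a rotation vector (axis times angle).
In Python, from bench import get_state, eyes, job gives the robot as it stands. The module is installed in compiled form; this text tells all that it offers.
- The arm moves only by the shell command python3 -m jog 'ROWS' [FORCE]. ROWS is JSON, a list that holds one entry, the list of rows, each a list of 5 numbers: the opening, from 0 (shut) to 1 (fully open), then the shift along the tool's x, y, z in units of 40 mm (1.0 is 40 mm), then the turn about the tool's z in units of 5 degrees (1.0 is 5 degrees). In form: [[[jaw, dx, dy, dz, turn], ...]]. A call has 1 to 10 rows; each row shifts and turns the commanded pose from where the row before left it, along the tool's axes as they then stand; what a row does not reach is not made up. A row lasts 1/8 s, in which the tool goes at most 62.5 mm and 10.7 degrees, less where a joint would pass 70% of its speed; a pose out of reach is approached as far as the arm can. A call is refused whole if a number of a shift passes 1 or a number of a turn 1, either way. A call with a gripper value outside its range is refused whole. The fingers move at their own pace and stop on an object; FORCE is the grip in N (left out, the last holds). Time passes only in rows, so rows that do not move let the fingers close. It gives the time, the measured TCP pose, the force and the opening at its end, in the units of the state.
- get_state(): the state, without advancing time (a new reading comes with each control period).
- eyes.get_image(name): name is "scene" or "top"; returns (picture, depth): 480x640x3 uint8, red, green, blue; 480x640 float32, m along the optical axis (not along the pixel's ray), 0 where there is no reading.
- eyes.camera_params(name): a dict with "camera_matrix" (3x3 intrinsics, pixels), "pose" (4x4, takes a point from camera to world coordinates). Camera axes: x right, y down, z forward; pixel columns grow to the right and rows downward; lengths in m; the calibration is good to about 2 mm. A picture is of the moment at which its call begins. camera_params takes no time and is no camera call.
- job.close_job(): hands the job in, once; it reports no verdict.
The state is a dict: "time": time; "joint_positions": joint angles; "qd": joint speeds; "joint_torque": joint torques, N m; "position": TCP position; "tool_rot": TCP orientation; "ft_force": force on the tool from outside, world axes, zero at the start; "torque": the same for the moment, N m; "grip_width": opening from 0.0 (shut) to 1.0 (fully open).
Only numpy, scipy, OpenCV 4.12 (cv2) and the standard library are available. Lean on these libraries where they do the work, as an engineer would, in place of code of your own. Each camera call takes 0.05 s, during which the arm holds its last target. There are 200 camera calls.

## Task

The air for the spray gun is set too low: unlock the regulator's black knob by pulling it up, turn it clockwise until the red gauge pointer stands inside the green band, then push the knob fully home so that it locks there. Go gently: never force the knob round while it is locked and never lean hard on it, and leave the gauge and everything else on the bench alone.

Things in the scene. Friction and masses are not known exactly. Their poses are not given: they have to be found in the camera images.
- regulator: Compressed-air filter regulator set bolted to the bench on a 130 x 250 mm foot plate: grey 60 mm cube body, amber bowl under it, black knob on top. Origin: on the bench, straight below the knob's vertical axis; z up. To its -y, up to 120 mm away and 166 mm high: shut-off valve with red handle (leave it) and supply pipe; to its +y, up to 150 mm away: outlet block, gauge and coupler.
- bonnet: Fixed black bonnet under the knob, 51 mm in diameter. Origin: on the knob's axis, on the shoulder right under the knob, 195 mm above the bench; z up.
- lock_teeth (a point): On the knob's axis at the top of the ring of orange lock teeth round the bonnet (6 mm tall, evenly spaced, a gap every 25 to 36 degrees; hidden by the knob when it is down). Keys in the knob drop between them: it goes down only within about 3 degrees of a gap. Elsewhere the keys land on the teeth and the rim stops at this height: turn on a little and press lightly until it drops in.
- knob: Round black ribbed knob, 48 mm in diameter, 42 mm tall. Origin: on its axis, at the lower rim; z up. Rim above the bonnet's origin: 1 mm fully home; 1 to 4 mm at the start (locked, perhaps a little proud); below 6 mm it is locked and turns only a few degrees; 11 mm pulled right up to its stop. Clockwise from above raises the pressure; turning when up takes about 0.1 N m.
- knob_top (a point): Centre of the knob's grey top with its white line, 42 mm above its rim. The knob slides up and down against about 4 N of friction and stays at the height where it is left, so it can be let go and taken again while it is up. Its stops and teeth are hard: the limit is 40 N on them, whether pulled, pressed or turned.
- gauge: Round pressure gauge with a steel bezel, 84 mm in diameter, dial facing up, 0 to 4 bar over 270 degrees clockwise. Origin: centre of the dial, 76 mm from the knob's axis along the regulator's +y, 180 mm above the bench (glass 6 mm higher); z up. Fragile: keep off it.
- pointer: Red gauge pointer, 32 mm long. Origin: dial centre; its x axis runs along the pointer to its tip, z up. It turns clockwise (seen from above) 0.35 rad for each rad that the knob is turned clockwise.
- band: Green sector on the dial, the wanted pressure, 19 degrees wide, from 17 to 32 mm from the centre. Origin: dial centre; its x axis runs through the middle of the sector, z up. At the start it lies 0.36 to 0.84 rad clockwise of the pointer. Do not touch.
- spray_gun: Bystander: metal spray gun lying on its side, about 120 x 120 x 26 mm; leave it alone.
- paint_tin: Bystander: blue paint tin, 86 mm in diameter, 113 mm tall, near the regulator; origin under its centre.
- mixing_cup: Bystander: white mixing cup, 80 mm in diameter, 85 mm tall; origin under its centre.
- tape_roll: Bystander: roll of masking tape, 100 mm in diameter, 25 mm tall; origin under its centre.
- spanner: Bystander: steel spanner, 180 mm long, lying by the regulator.
- brush: Bystander: brush, 190 mm long, lying on the bench.
- thinner_can: Bystander: blue thinner can, 60 x 105 x 165 mm, standing; origin under its centre.

How it is judged:
By the outcome, as a careful person would: the job done as asked, in the order asked, and still so for the second after the job is handed in, with the robot touching nothing.
It also fails if it takes over 51 s, if anything falls off the work surface, if the arm or the gripper's body presses on something with over 40 N, if the wrist force passes 120 N, or if a joint passes its speed limit or range.

## Working session

There is one attempt and no reset: what is moved stays moved. The work goes in short steps, Python scripts to look and compute and a shell command to move; the robot and the scene stay as the last step left them, time stands still between calls to the robot, and variables do not carry over. Pictures are saved under pics/ and viewed, about 8 in all and at most 12, crops included, and the job is handed in when it is done.

```bash
mkdir -p pics
python3 - <<'E'
from bench import get_state, eyes
import cv2,numpy as np
s=get_state();print(s)
for n in("scene","top"):
    im,d=eyes.get_image(n);np.savez(n+"0.npz",im=im,d=d)
    cv2.imwrite(f"pics/{n}0.png",im[:,:,::-1]);p=eyes.camera_params(n);print(n,p)
E
```

```text
{'time': 0.0, 'joint_positions': array([-1.16387209,  0.32180113, -0.07006496,  1.45169632,  0.02264932,
        1.37077616, -0.05686838]), 'qd': array([ 0.00064106, -0.00045598, -0.00234312, -0.00057055, -0.00173688,
        0.00160198,  0.00026888]), 'joint_torque': array([-9.13314925e-04, -4.91292214e+01, -4.04394558e-01, -3.12534678e+01,
       -6.40554121e-02,  4.36018920e-02,  1.47857481e-04]), 'position': array([0.24868087, 0.59994685, 0.22146486]), 'tool_rot': array([-6.12961480e-01, -3.08099047e+00,  2.95658972e-03]), 'ft_force': array([ 0.19780117, -0.60846148,  0.33998822]), 'torque': array([0.02492281, 0.0053252 , 0.0048444 ]), 'grip_width': 1.0000218664052738}
scene {'camera_matrix': array([[511.20846738,   0.        , 316.91204423],
       [  0.        , 511.20846738, 237.62968057],
       [  0.        ,   0.        ,   1.        ]]), 'pose': array([[ 3.05117633e-01,  8.24806571e-01, -4.76022426e-01,
         1.14728537e+00],
       [ 9.52314520e-01, -2.64544555e-01,  1.52030368e-01,
        -1.83171502e-01],
       [-5.33494271e-04, -4.99710215e-01, -8.66192483e-01,
         1.25384543e+00],
       [ 0.00000000e+00,  0.00000000e+00,  0.00000000e+00,
         1.00000000e+00]])}
top {'camera_matrix': array([[556.3798399 ,   0.        , 323.38419385],
       [  0.        , 556.3798399 , 238.50074172],
       [  0.        ,   0.        ,   1.        ]]), 'pose': array([[ 0.01852532, -0.98047062,  0.19579116,  0.2524703 ],
       [-0.99949999, -0.02317933, -0.02150555,  0.01727994],
       [ 0.02562387, -0.19529487, -0.98040978,  1.52611264],
       [ 0.        ,  0.        ,  0.        ,  1.        ]])}
```

View pics/top0.png

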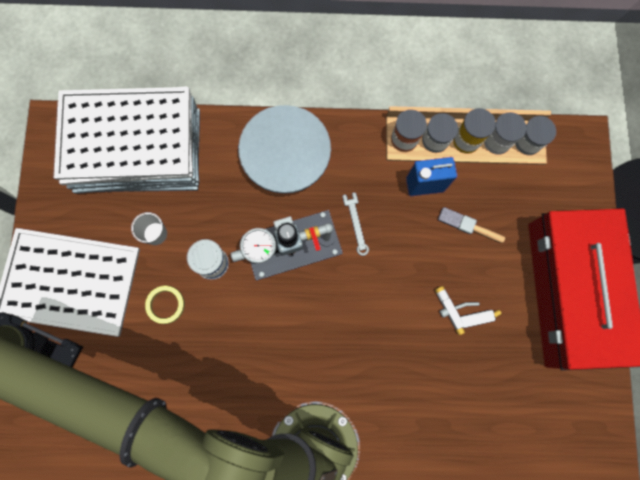

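View pics/scene0.png

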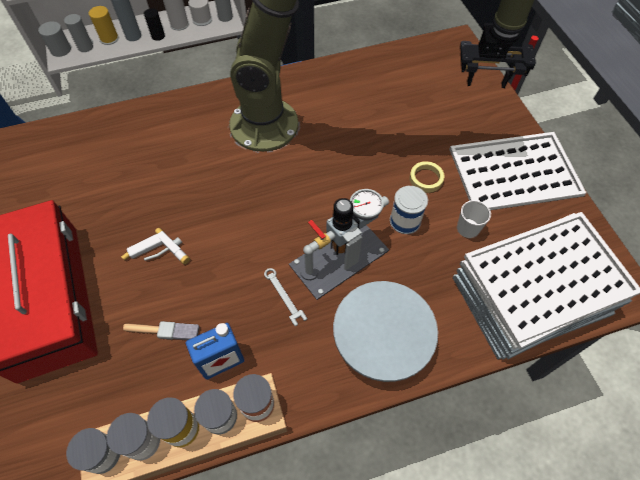

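```bash
cat > h.py <<'E'
import numpy as np,cv2
from bench import eyes,get_state
def ray(n,u,v,z):
    p=eyes.camera_params(n);T=p['pose'];r=T[:3,:3]@np.linalg.inv(p['camera_matrix'])@np.array([u,v,1.]);o=T[:3,3]
    return (o+r*(z-o[2])/r[2])[:2]
def pix(n,P):
    p=eyes.camera_params(n);T=p['pose'];c=T[:3,:3].T@(np.array(P)-T[:3,3]);q=p['camera_matrix']@c;return q[:2]/q[2]
def snap(n,box,f,k):
    im,d=eyes.get_image(n);x0,y0,x1,y1=box
    cv2.imwrite(f"pics/{f}.png",cv2.resize(im[y0:y1,x0:x1,::-1],None,fx=k,fy=k,interpolation=cv2.INTER_CUBIC));return im,d
def blobs(n,im,box,z=.181):
    """centroids (world) of red and green pixels in box"""
    x0,y0,x1,y1=box;h=cv2.cvtColor(im[y0:y1,x0:x1],cv2.COLOR_RGB2HSV).astype(int);out={}
    s=(h[...,1]>90)&(h[...,2]>60)
    for k,m in(('red',s&((h[...,0]<10)|(h[...,0]>170))),('green',s&(h[...,0]>45)&(h[...,0]<85))):
        v,u=np.nonzero(m);out[k]=np.array([ray(n,a+x0,b+y0,z) for a,b in zip(u,v)])
    return out
E
python3 - <<'E'
from h import *
a=np.load('top0.npz')['im'];b=np.load('scene0.npz')['im']
A=cv2.resize(a[205:285,230:330,::-1],None,fx=6,fy=6,interpolation=cv2.INTER_CUBIC)
B=cv2.resize(b[170:270,300:400,::-1],None,fx=6,fy=6,interpolation=cv2.INTER_CUBIC)
cv2.imwrite('pics/a1.png',A);cv2.imwrite('pics/b1.png',B)
E
```

```text
(no output)
```

View pics/a1.png

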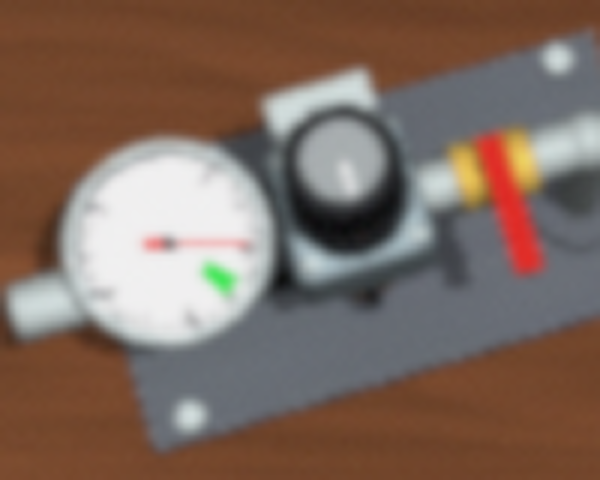

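View pics/b1.png

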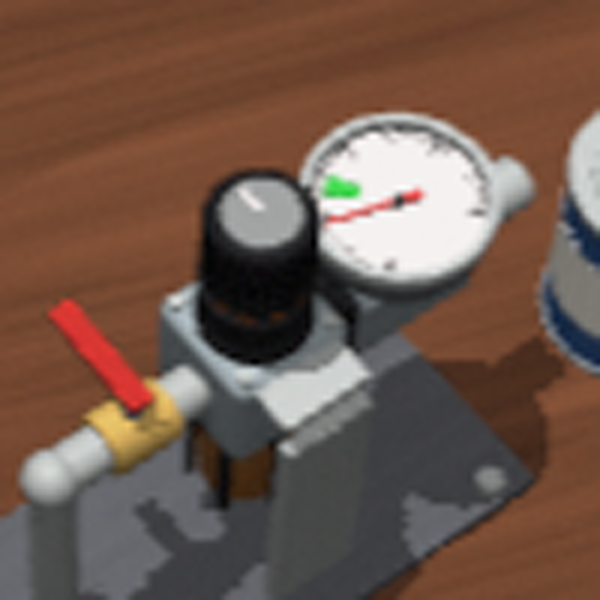

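Run:
```python
from h import *
from scipy.spatial.transform import Rotation as R
for z in(.238,.241): print(z,ray('top',230+342/6,205+159/6,z),ray('scene',300+262/6,170+212/6,z))
g1=ray('top',230+167/6,205+243/6,.181);g2=ray('scene',300+400/6,170+200/6,.181);print('g',g1,g2)
for n,box,c in(('top',(243,230,274,263),g1),('scene',(350,190,383,217),g2)):
    im=np.load(n+'0.npz')['im'];b=blobs(n,im,box)
    for k in b:
        d=b[k]-c;d=d[np.hypot(*d.T)>.012] ;d=d[np.hypot(*d.T)<.036];m=d.mean(0);print(n,k,len(d),np.degrees(np.arctan2(m[1],m[0])),np.hypot(*m)*1e3)
s=get_state();print(R.from_rotvec(s['tool_rot']).as_matrix().round(3))
```

```text
0.238 [0.52454492 0.07533004] [0.52393752 0.08286474]
0.241 [0.52391126 0.07519484] [0.52577839 0.08207908]
g [0.49979546 0.14820583] [0.50096314 0.15497845]
top red 0 nan nan
top green 13 -121.7211403543191 24.757226650950948
scene red 8 -92.24596514299154 21.599524296968244
scene green 16 -122.72976371322791 26.735684245784167
[[-0.924  0.383 -0.001]
 [ 0.383  0.924 -0.002]
 [-0.    -0.002 -1.   ]]<stdin>:8: RuntimeWarning: Mean of empty slice.
  ret = um.true_divide(
```

Run:
```python
from h import *
for n in('top','scene'):
    print(n,pix(n,(0,0,0)),pix(n,(0,0,.02)),pix(n,get_state()['position']))
    d=np.load(n+'0.npz')['d'];im=np.load(n+'0.npz')['im']
    for P in[(287,232),(258,246),(300,400)] if n=='top' else[(344,205),(367,203),(150,200)]:
        z=d[P[1],P[0]];p=eyes.camera_params(n);X=p['pose'][:3,:3]@(np.linalg.inv(p['camera_matrix'])@[P[0],P[1],1])*z+p['pose'][:3,3];print(P,z,X)
top=np.load('top0.npz')['im'];sc=np.load('scene0.npz')['im']
A=cv2.resize(top[390:480,260:380],None,fx=3.3,fy=3.3);B=cv2.resize(sc[85:165,215:315],None,fx=4,fy=4)
C=cv2.resize(sc[30:100,450:550],None,fx=4,fy=4)
W=np.zeros((600,800,3),np.uint8)
W[:A.shape[0],:A.shape[1]]=A;W[:320,400:800]=B;W[320:600,400:800]=C
cv2.imwrite('pics/c1.png',W[:,:,::-1])
```

```text
top [313.19177396 448.41143496] [313.25151074 449.77237536] [ 52.63006113 346.20121766]
(287, 232) 1.3117553 [0.5227385  0.0751639  0.24085006]
(258, 246) 1.3620651 [0.49818505 0.14754846 0.18304383]
(300, 400) 1.4703195 [ 0.12074927  0.03753272 -0.0003357 ]
scene [263.03632484 124.24780589] [262.46484318 119.94196292] [484.43067713  84.1807692 ]
(344, 205) 1.213486 [0.52537259 0.08303962 0.24140378]
(367, 203) 1.2840699 [0.502682   0.15487036 0.18499339]
(150, 200) 1.5145738 [ 0.18347387 -0.39435157 -0.00209217]
```

View pics/c1.png

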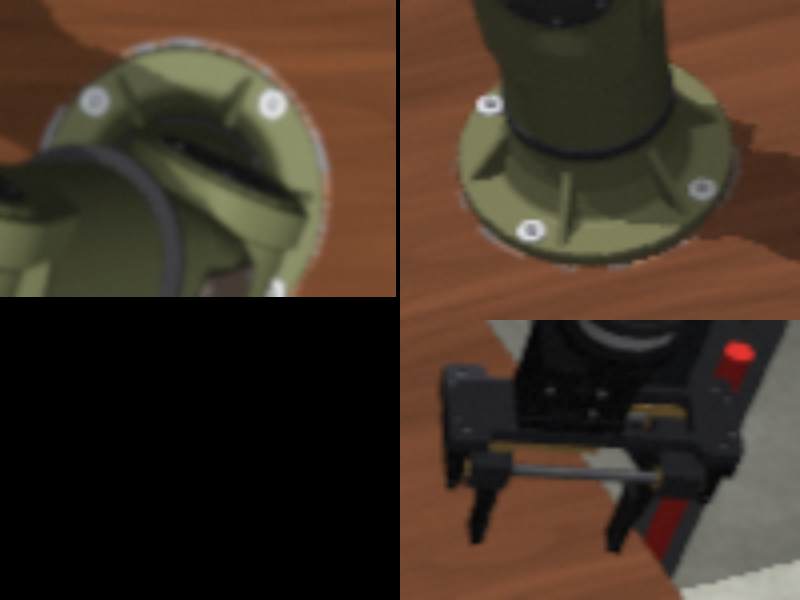

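The two cameras disagree by 7 mm in y; the robot base and fingertips show errors of opposite sign. I start from the mean, about (0.525, 0.079), and correct with the gripper in view.

```bash
python3 -m jog '[[[1,0,0,-1,0],[1,0,0,-1,0],[1,-1,-0.82,0,0],[1,-1,-0.82,0,0],[1,-1,-0.82,0,0],[1,-1,-0.82,0,0],[1,-1,-0.82,0,0],[1,-1,-0.82,0,0],[1,-1,-0.82,0,0],[1,-1,-0.82,0,0]]]' 20; python3 -c "
from bench import get_state;print(get_state()['joint_positions'].round(3))"
```

```text
time: 1.35
position: [0.4444, 0.2339, 0.3023]
tool_rot: [-0.613, -3.081, 0.0]
ft_force: [0.8, 0.1, -0.4]
grip_width: 1.003
[-0.764 -0.029  0.222  1.688  0.006  1.481  0.636]
```

```bash
python3 -m jog '[[[1,-0.83,-0.7,0,0],[1,-0.83,-0.7,0,0],[1,-0.84,-0.7,0,0],[1,-0.84,-0.7,0,0],[1,0,0,0,0],[1,0,0,0,1],[1,0,0,0,1]]]' 20
python3 - <<'E'
from h import *
s=get_state();print(s['joint_positions'].round(3),s['position'])
A,_=snap('top',(240,180,340,280),'d1',6);B,_=snap('scene',(290,120,420,250),'d2',5)
A=cv2.imread('pics/d1.png');B=cv2.imread('pics/d2.png')
W=np.zeros((600,800,3),np.uint8);W[:400,:400]=cv2.resize(A,(400,400));W[:400,400:]=cv2.resize(B,(400,400))
cv2.imwrite('pics/d3.png',W[:400]);print(pix('top',s['position']),pix('scene',s['position']))
E
```

```text
time: 2.22
position: [0.524, 0.082, 0.3021]
tool_rot: [-0.882, -3.014, -0.0]
ft_force: [0.3, 0.3, 0.6]
grip_width: 1.002
[-0.597  0.031  0.405  1.633 -0.013  1.481  0.81 ] [0.52403141 0.08196063 0.30211542]
[282.94627412 225.73723946] [344.56882053 189.82037655]
```

View pics/d3.png

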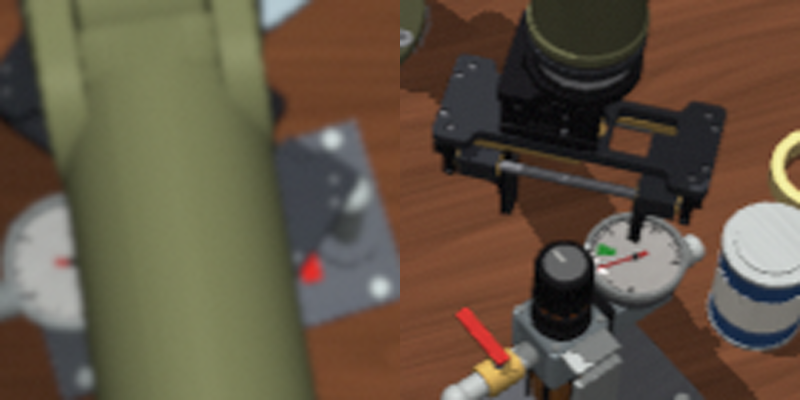

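Picture: the fingertips straddle the knob at about scene (346,193), against (344.6,190) predicted. So the scene camera reads y about 3 mm high, which agrees with the mean. Next I descend and close lightly.

```bash
python3 -m jog '[[[1,-0.05,-0.05,0.8,0],[1,0,0,0.8,0],[1,0,0,0.5,0],[1,0,0,0.25,0],[1,0,0,0,0],[0.6,0,0,0,0],[0.5,0,0,0,0],[0.4,0,0,0,0],[0.4,0,0,0,0]]]' 6
python3 - <<'E'
from h import *
s=get_state();print(s['ft_force'],s['torque'])
snap('scene',(290,120,420,250),'e1',4)
E
```

```text
time: 3.45
position: [0.5253, 0.0783, 0.2088]
tool_rot: [0.879, 3.016, 0.001]
ft_force: [1.1, -0.1, 0.1]
grip_width: 0.633
[ 1.09779221 -0.09252076  0.08692644] [-0.0152528   0.01875474 -0.01346997]
```

View pics/e1.png

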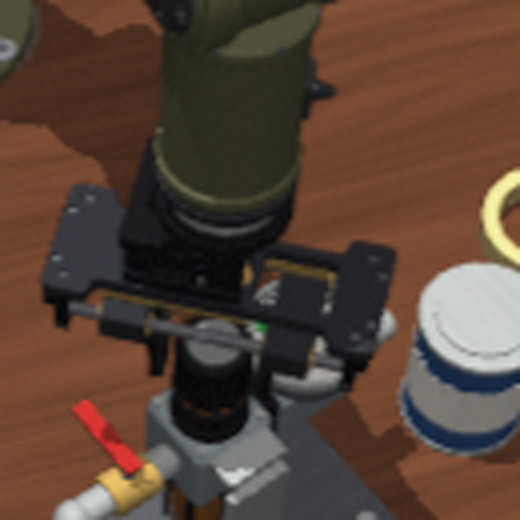

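```bash
python3 -m jog '[[[0.4,0,0,0,0],[0.4,0,0,0,0],[0.4,0,0,0,0],[0.4,0,0,0,0]]]' 6
```

```text
time: 4.0
position: [0.5253, 0.0783, 0.2087]
tool_rot: [0.879, 3.016, 0.0]
ft_force: [0.3, 0.2, 0.6]
grip_width: 0.55
```

```bash
python3 -m jog '[[[0.4,0,0,0,0],[0.4,0,0,0,0],[0.4,0,0,-0.025,0],[0.4,0,0,-0.025,0],[0.4,0,0,-0.025,0],[0.4,0,0,-0.025,0],[0.4,0,0,-0.025,0]]]' 20;python3 -m jog '[[[0.4,0,0,-0.025,0]]]';python3 -m jog '[[[0.4,0,0,-0.025,0]]]'
```

```text
time: 4.88
position: [0.5252, 0.0783, 0.2136]
tool_rot: [0.879, 3.016, 0.0]
ft_force: [3.0, 0.6, -6.0]
grip_width: 0.547
time: 5.0
position: [0.5252, 0.0783, 0.2146]
tool_rot: [0.879, 3.016, 0.0]
ft_force: [2.7, 1.3, -4.7]
grip_width: 0.545
time: 5.12
position: [0.5252, 0.0783, 0.2157]
tool_rot: [0.879, 3.016, 0.0]
ft_force: [2.3, 1.9, -4.8]
grip_width: 0.545
```

```bash
python3 -m jog '[[[0.4,0,0,-0.025,0]]]';python3 -m jog '[[[0.4,0,0,-0.015,0]]]'
python3 - <<'E'
from h import *
snap('scene',(320,170,370,230),'f1',9)
E
```

```text
time: 5.25
position: [0.5252, 0.0783, 0.2167]
tool_rot: [0.879, 3.016, 0.0]
ft_force: [3.0, 3.1, -4.8]
grip_width: 0.547
time: 5.38
position: [0.5252, 0.0783, 0.217]
tool_rot: [0.879, 3.016, 0.0]
ft_force: [5.1, 2.0, -8.4]
grip_width: 0.546
```

View pics/f1.png

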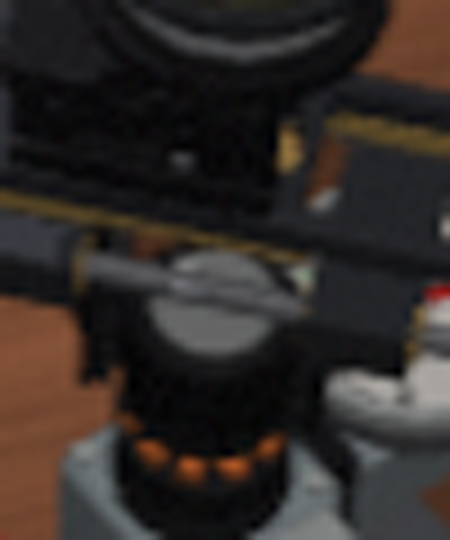

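The teeth are clear of the knob and it has just reached its upper stop (8 N). I ease off slightly and turn clockwise.

```bash
python3 -m jog '[[[0.4,0,0,0.01,0],[0.4,0,0,0,0.4],[0.4,0,0,0,0.5],[0.4,0,0,0,0.6]]]';python3 -c "
from bench import get_state;s=get_state();print(s['torque'],s['joint_positions'])"; python3 -m jog '[[[0.4,0,0,0,0.7],[0.4,0,0,0,0.7],[0.4,0,0,0,0.7],[0.4,0,0,0,0.7]]]';python3 -c "
from bench import get_state;s=get_state();print(s['torque'],s['joint_positions'])"
```

```text
time: 5.92
position: [0.5251, 0.078, 0.217]
tool_rot: [-1.079, -2.95, 0.0]
ft_force: [1.9, 1.0, -4.1]
grip_width: 0.543
[ 0.23669246 -0.56472643  0.08569934] [-0.59190122  0.06608259  0.41436893  1.76836019 -0.02736416  1.31303979
  0.69837246]
time: 6.42
position: [0.5247, 0.0776, 0.217]
tool_rot: [-1.431, -2.796, 0.002]
ft_force: [0.9, 0.7, -2.3]
grip_width: 0.544
[ 0.05847673 -0.26790883  0.08519187] [-0.59977574  0.06589605  0.42301342  1.76878385 -0.02750882  1.31401571
  0.45421316]
```

```bash
python3 -m jog '[[[0.4,0,0,0,0.9],[0.4,0,0,0,0.9],[0.4,0,0,0,0.9],[0.4,0,0,0,0.9],[0.4,0,0,0,0.9],[0.4,0,0,0,0.9],[0.4,0,0,0,0.9],[0.4,0,0,0,0.9]]]';python3 - <<'E'
from h import *
s=get_state();print(s['torque'],s['joint_positions'][6])
A,_=snap('top',(230,205,330,285),'g1',4);B,_=snap('scene',(340,175,400,235),'g2',6)
A=cv2.imread('pics/g1.png');B=cv2.imread('pics/g2.png');W=np.zeros((360,760,3),np.uint8);W[:320,:400]=A;W[:,400:]=B;cv2.imwrite('pics/g3.png',W)
E
```

```text
time: 7.42
position: [0.5233, 0.0772, 0.2169]
tool_rot: [-2.225, -2.215, 0.006]
ft_force: [-3.0, 0.3, -0.8]
grip_width: 0.545
[-0.26144566  0.62544203  0.12127544] -0.17322828130313225
```

View pics/g3.png

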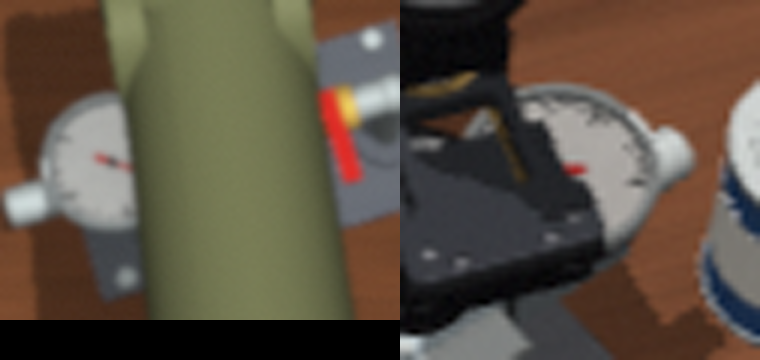

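```bash
python3 -m jog '[[[0.4,0,0,0,0.9],[0.4,0,0,0,0.9],[0.4,0,0,0,0.9],[0.4,0,0,0,0.9],[0.4,0,0,0,0.9],[0.4,0,0,0,0.8],[0.4,0,0,0,0.5],[0.4,0,0,0,0]]]';python3 - <<'E'
from h import *
s=get_state();print(s['torque'],s['joint_positions'][6])
snap('top',(230,205,330,285),'h1',6)
E
```

```text
time: 8.52
position: [0.5222, 0.0775, 0.2167]
tool_rot: [-2.704, -1.593, 0.01]
ft_force: [-8.2, -1.2, 3.1]
grip_width: 0.542
[-0.3499993   1.76663615 -0.02848852] -0.6740189038852794
```

View pics/h1.png

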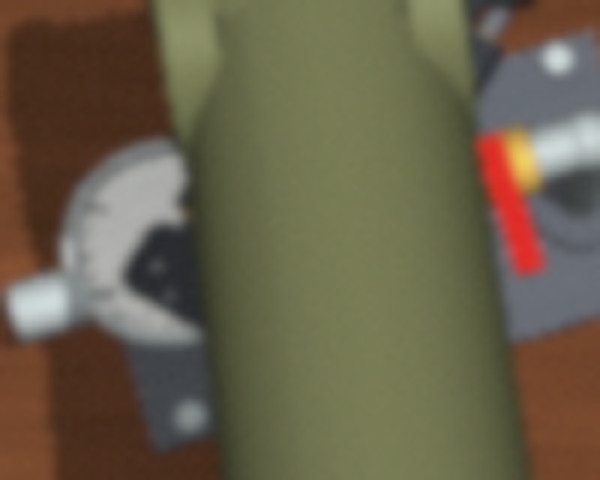

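Command total is 86.5°, and the last pointer check tracked the expected angle. I relieve the side load, lower to just above the teeth, then press lightly.

```bash
python3 -m jog '[[[0.4,-0.018,-0.033,0,0.3],[0.4,-0.018,-0.033,0,0.3],[0.4,0,0,0.03,0],[0.4,0,0,0.03,0],[0.4,0,0,0.03,0],[0.4,0,0,0.02,0]]]';python3 -m jog '[[[0.4,0,0,0.02,0]]]';python3 -m jog '[[[0.4,0,0,0.02,0]]]';python3 -m jog '[[[0.4,0,0,0.02,0]]]'
```

```text
time: 9.32
position: [0.522, 0.0776, 0.2124]
tool_rot: [2.748, 1.522, -0.001]
ft_force: [-3.5, -2.7, 3.0]
grip_width: 0.544
time: 9.45
position: [0.522, 0.0777, 0.2116]
tool_rot: [2.748, 1.522, -0.001]
ft_force: [-3.7, -3.6, 4.0]
grip_width: 0.547
time: 9.57
position: [0.5221, 0.0777, 0.2115]
tool_rot: [2.748, 1.522, -0.001]
ft_force: [-7.1, -3.7, 8.7]
grip_width: 0.548
time: 9.7
position: [0.5221, 0.0777, 0.2114]
tool_rot: [-2.748, -1.522, 0.0]
ft_force: [-6.6, -4.6, 11.9]
grip_width: 0.544
```

```bash
for i in 1 ; do python3 -m jog '[[[0.4,0,0,0,0.25]]]';python3 -m jog '[[[0.4,0,0,0,0.25]]]';python3 -m jog '[[[0.4,0,0,0,0.25]]]';python3 -m jog '[[[0.4,0,0,0,0.25]]]';  done | grep -E 'pos|force'
```

```text
position: [0.5221, 0.0777, 0.2114]
ft_force: [-7.1, -3.2, 9.4]
position: [0.522, 0.0777, 0.2113]
ft_force: [-6.8, -2.9, 10.0]
position: [0.522, 0.0778, 0.2113]
ft_force: [-7.0, -3.9, 9.5]
position: [0.5219, 0.0778, 0.2111]
ft_force: [-5.5, -3.5, 7.4]
```

```bash
(python3 -m jog '[[[0.4,0,0,0.015,0.2]]]';python3 -m jog '[[[0.4,0,0,0,0.2]]]';python3 -m jog '[[[0.4,0,0,0,0.2]]]';python3 -m jog '[[[0.4,0,0,0,0.2]]]') | grep -E 'pos|force'; python3 -c "
from bench import get_state;print(get_state()['torque'])"
```

```text
position: [0.5219, 0.0778, 0.21]
ft_force: [-5.9, -2.7, 5.4]
position: [0.5218, 0.0778, 0.2096]
ft_force: [-5.0, -2.2, 3.5]
position: [0.5218, 0.0778, 0.2094]
ft_force: [-3.9, -2.9, 3.1]
position: [0.5217, 0.0779, 0.2093]
ft_force: [-3.8, -2.5, 2.9]
[-0.69049747  1.17062285  0.10166546]
```

It is dropping into the gap, so I stop turning and press straight down.

```bash
(python3 -m jog '[[[0.4,0,0,0.02,-0.1]]]';python3 -m jog '[[[0.4,0,0,0.02,0]]]';python3 -m jog '[[[0.4,0,0,0.02,0]]]';python3 -m jog '[[[0.4,0,0,0.015,0]]]') | grep -E 'pos|force'; python3 -c "
from bench import get_state;print(get_state()['torque'])"
```

```text
position: [0.5218, 0.0779, 0.2086]
ft_force: [-6.0, -2.4, 2.9]
position: [0.5218, 0.0779, 0.2077]
ft_force: [-5.1, -2.2, 2.6]
position: [0.5217, 0.0779, 0.2069]
ft_force: [-5.0, -2.7, 2.5]
position: [0.5218, 0.0779, 0.2064]
ft_force: [-5.9, -3.3, 4.9]
[-0.73542783  1.28948037 -0.03088074]
```

```bash
(python3 -m jog '[[[0.4,0,0,0.015,0]]]';python3 -m jog '[[[0.4,0,0,0.015,0]]]';python3 -m jog '[[[0.4,0,0,0.015,0]]]') | grep -E 'pos|force'
```

```text
position: [0.5218, 0.0779, 0.2062]
ft_force: [-6.8, -2.2, 7.5]
position: [0.5218, 0.0779, 0.2061]
ft_force: [-7.3, -2.7, 9.3]
position: [0.5218, 0.0779, 0.206]
ft_force: [-8.7, -4.7, 12.1]
```

```bash
python3 -m jog '[[[0.4,0,0,-0.015,0],[0.7,0,0,0,0],[0.8,0,0,0,0],[1,0,0,0,0],[1,0,0,0,0],[1,0,0,0,0],[1,0,0,0,0],[1,0,0,0,0],[1,0,0,0,0]]]'; python3 -m jog '[[[1,0,0,-0.3,0],[1,0,0,-0.7,0],[1,0,0,-1,0],[1,0,0,-1,0],[1,-0.87,0.58,0,0],[1,-0.87,0.58,0,0],[1,-0.87,0.58,0,0],[1,-0.87,0.58,0,0],[1,-0.87,0.58,0,0],[1,-0.87,0.58,0,0]]]'; python3 -m jog '[[[1,0,0,0,0],[1,0,0,0,0]]]';python3 - <<'E'
from h import *
A,d=snap('top',(235,205,335,285),'i1',4);B,e=snap('scene',(320,170,395,235),'i2',5)
np.savez('fin.npz',A=A,B=B)
A_=cv2.imread('pics/i1.png');B_=cv2.imread('pics/i2.png');W=np.zeros((325,775,3),np.uint8);W[:320,:400]=A_;W[:,400:]=B_;cv2.imwrite('pics/i3.png',W)
for n,im,box,c,dd in(('top',A,(240,225,275,266),ray('top',257.83,245.5,.181),d),('scene',B,(350,190,383,217),ray('scene',366.67,203.3,.181),e)):
    b=blobs(n,im,box)
    for k in b:
        q=b[k]-c;q=q[(np.hypot(*q.T)>.012)&(np.hypot(*q.T)<.036)]
        if len(q): m=q.mean(0);print(n,k,len(q),np.degrees(np.arctan2(m[1],m[0])))
p=eyes.camera_params('scene');
for n,D,P in(('top',d,(287,232)),('scene',e,(344,206))):
    p=eyes.camera_params(n);z=np.median(D[P[1]-1:P[1]+2,P[0]-1:P[0]+2]);print(n,(p['pose'][:3,:3]@(np.linalg.inv(p['camera_matrix'])@[P[0],P[1],1])*z+p['pose'][:3,3])[2])
E
```

```text
time: 12.7
position: [0.5222, 0.0783, 0.2052]
tool_rot: [-2.853, -1.315, -0.0]
ft_force: [0.4, 0.7, -0.2]
grip_width: 0.999
time: 13.95
position: [0.4923, -0.1723, 0.3263]
tool_rot: [2.853, 1.315, 0.003]
ft_force: [0.4, -1.1, 0.5]
grip_width: 0.996
time: 14.2
position: [0.4927, -0.1701, 0.3257]
tool_rot: [-2.852, -1.316, -0.002]
ft_force: [-0.2, 1.1, 0.3]
grip_width: 0.997
top green 3 -125.8691938605403
scene red 6 -124.45464358936437
scene green 8 -121.71088371882801
top 0.23987721650730953
scene 0.23789278867106423
```

View pics/i3.png

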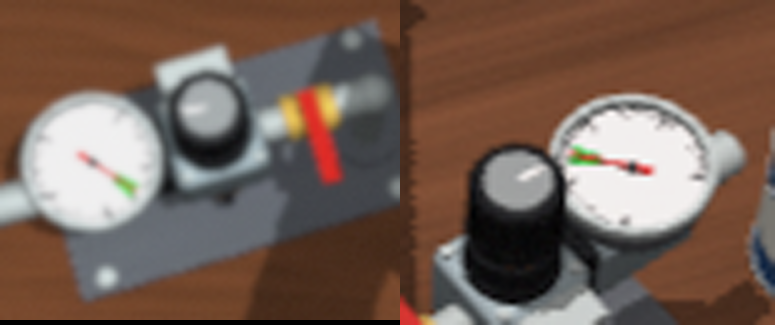

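```bash
python3 -c "
from bench import job,get_state;print(job.close_job(),get_state()['time'])"
```

```text
the job is handed in; nothing more can be done
the job is handed in; nothing more can be done
```

The regulator is set. I pulled the knob up to its stop and turned it about 98° clockwise. I found the gap with light pressure, pushed the knob home and let go. The job was handed in at about 14 s of the 51 s allowed.

**Last checks:**
- **Pointer:** it stands inside the green band in both camera views. The scene camera puts the pointer at -124.5° and the band centre at -121.7°, with the band reaching ±9.5°.
- **Knob:** it met a hard stop about 5.4 mm below the tooth height, which matches fully home. After release the camera depths put its top at 0.238–0.240 m, against 0.238 m expected.
- **Forces:** the readings I took stayed at about 12 N vertical (15 N in all) or less. The robot was clear of everything at the end.

**What disagreed:**
- The two cameras differed by about 7 mm in y. I used their mean, which the grasp confirmed.
- Turning built up about 8 N of side load because the grasp was 2–3 mm off centre. I corrected part of it before pressing down, but up to about 9 N of side force remained until I let go.
- My colour mask found no pointer pixels in the final top view, so that view was checked by eye only.

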